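# Hold the lidded colour dish up to the studio camera

## Task

The round white dish with the lid is to be photographed: take it by its body, lift it off the wooden rack with its lid on, and hold it up in front of the camera, centred over the round cork disc of the photo stand and with the middle of its body level with the centre of the lens. Keep it upright and the lid seated all the way, do not bump the camera or shift the other two dishes or the jar of brushes. Finish while still holding it there in the air, level and still: do not put it down or let go.

Things in the scene. Friction and masses are not known exactly. Their poses are not given: they have to be found in the camera images.
- dish: the round dish to be held: white porcelain cylinder, 58 mm outer diameter, 32 mm high, wall 3.5 mm, about 100 g (varies); origin at the centre of its underside, z up. A loose lid closes it; the other round dish on the rack has no lid and the other lidded dish is square. At first it stands on one of three places on the rack, 120 mm apart along the rack
- dish_mid (a point): middle of the round dish's body, on its axis 16 mm above its underside
- lid: the round dish's loose lid, white porcelain, about 30 g: a disc of 54 mm diameter and 4 mm thick lying on the dish's rim (a 4 mm plug below it, 47 mm across, sits inside the rim with about 2 mm play all round), with a 16 mm wide knob rising to 17 mm above the rim. Origin at the centre of the disc's underside, 32 mm above the dish's underside when seated. Lifting the knob lifts only the lid
- open_dish: bystander: round white dish of the same size without a lid, blue paint in it, loose on the rack; origin at the centre of its underside
- square_dish: bystander: square white lidded dish, 52 x 52 mm and 32 mm high, with its lid and knob 49 mm high, loose on the rack; origin at the centre of its underside
- rack: fixed low wooden rack, a plank 110 mm (its x) by 380 mm (its y), top 30 mm above the table; origin at the centre of its underside, on the table. The three dishes stand in a row along its y
- stand: fixed photo stand: plywood board 120 mm (its x) by 320 mm (its y, from -70 to +250 mm) and 12 mm thick with a cork disc 90 mm across and 3 mm thick (top 15 mm above the table). Origin on the table under the disc's centre, z up. A 14 mm post rises to 282 mm at 210 mm from the disc's centre along +y
- camera: fixed black camera clamped to the stand's post, at a height that varies (lens centre 155 to 225 mm above the table); body 74 mm wide, 52 mm high (with a 9 mm hump on top); origin on the post axis at lens height; it looks along its -y, at the space above the cork disc
- lens (a point): centre of the lens's front glass, 42 mm wide barrel; about 135 mm from the axis through the cork disc's centre
- jar: bystander: loose glass jar, 76 mm in diameter and 95 mm high, with brushes rising to about 0.21 m; origin at the centre of its underside

How it is judged:
By the outcome, as a careful person would: the job done as asked, in the order asked, and still so for the second after the job is handed in, while the arm keeps its last pose, push and grip.
It also fails if it takes over 43 s, if anything falls off the work surface, if the arm or the gripper's body presses on something with over 40 N, if the wrist force passes 120 N, or if a joint passes its speed limit or range.

## Robot

A 6-joint arm with a two-finger parallel gripper is mounted at the origin on the work surface. World frame = base frame: x ahead of the robot, y to its left, z up, the work surface at z = 0. Lengths are in m, angles in degrees, forces in N, time in s.
With the tool pointing down it reaches from about 0.3 to 0.75 m from the base axis. Payload 8.5 kg.
Tool frame: the origin (TCP) lies on the centre line of the jaws, within the pads' length; the fingertips stand 11 mm ahead of it and the grasp point (between the pads) lies 8 mm behind it; z points along the fingers, y is the line along which they close (so a half turn about z gives the same grasp; the last joint's range is limited). The gripper opens to 85 mm and grips with 20 to 120 N. Pads are 22 mm wide; open, the fingers measure 114 mm over their backs; the gripper's body (76 mm by 85 mm) begins 54 mm behind the grasp point. The pads swing forward as they close: fully open they stand 13 mm farther back than shut.
Start: joints at [57.107, 21.807, 74.336, -0, 83.858, -12.336], TCP at [0.193, 0.515, 0.242] pointing down, gripper open.
Joint ranges: [-178.18, 178.18], [-50.72, 133.34], [12.68, 142.11], [-81.47, 261.47], [9.98, 163.14], [-165.26, 165.26]. Speed limits (degrees/s): [136.94, 136.94, 180, 180, 180, 180].

## Interface

Orientations are given as a 3x3 rotation matrix whose columns are the frame's x, y, z axes.
In Python, from rig import env gives the robot as it stands.
- The arm moves only by the tool step_hand, called after "Call:" as name(argument=value, ...) on one line, values as JSON. Schema: {"type":"object","properties":{"motion":{"type":"object","properties":{"tx":{"type":"array","items":{"type":"number"},"minItems":1,"maxItems":10},"ty":{"type":"array","items":{"type":"number"},"minItems":1,"maxItems":10},"tz":{"type":"array","items":{"type":"number"},"minItems":1,"maxItems":10},"yaw":{"type":"array","items":{"type":"number"},"minItems":1,"maxItems":10},"jaw":{"type":"array","items":{"type":"number"},"minItems":1,"maxItems":10}},"additionalProperties":false,"required":["tx","ty","tz","yaw","jaw"]},"squeeze":{"type":"number"},"only":{"type":"string"},"quiet":{"type":"boolean"},"lines":{"type":"string"}},"required":["motion"],"additionalProperties":false}. motion is an object with one list for each field, all of the same length, 1 to 10, a row being the entries at one place: tx, ty, tz (the shift in units of 25 mm), yaw (a turn about the tool's z in units of 10 degrees), jaw (the finger opening in m); each row shifts and turns the commanded pose from where the row before left it, along the tool's axes as they then stand; what a row does not reach is not made up. A row lasts 1/10 s, in which the tool goes at most 0.05 m and 8.59 degrees, less where a joint would pass 70% of its speed; a pose out of reach is approached as far as the arm can. The fingers move at their own pace and stop on an object; squeeze is the grip in N (left out, the last holds). Time passes only in rows, so rows that do not move let the fingers close. The tool returns the time, the measured TCP pose, the force, the opening and the grip force at its end. only (a regular expression) keeps the lines of the reply that match it, lines (a string "A,B") keeps lines A to B, and quiet returns only ok. Input that does not fit is refused with a message, and nothing moves.
- env.observe(): the state, without advancing time (a new reading comes with each control period).
- env.get_image(name): name is "side" or "top"; returns a dict with "pixels" (420x560x3 uint8, red, green, blue), "K" (3x3 intrinsics, pixels), "distortion" ([k1, k2, p1, p2, k3] as OpenCV has them; the pictures are not rectified), "extrinsics" (4x4, takes a point from world to camera coordinates). Camera axes: x right, y down, z forward; pixel columns grow to the right and rows downward; lengths in m; the calibration is good to about 2 mm. A picture is of the moment at which its call begins. There is no depth.
- env.close_job(): hands the job in; it is judged then, once.
The state is a dict: "time_s": time; "q": joint angles; "qvel": joint speeds; "joint_efforts": joint torques, N m; "position": TCP position; "tool_rot": TCP orientation; "ft_force": force on the tool from outside, world axes, zero at the start; "wrist_torque": the same for the moment, N m; "grip_width": finger opening in m; "gripper_force": force on a finger pad.
Only numpy, scipy, OpenCV 4.12 (cv2) and the standard library are available. Lean on these libraries where they do the work, as an engineer would, in place of code of your own. Each camera call takes 0.05 s, during which the arm holds its last target. There are 200 camera calls.

## Working session

There is one attempt and no reset: what is moved stays moved. The work goes in short steps, Python scripts to look and compute and a tool call to move; the robot and the scene stay as the last step left them, time stands still between calls to the robot, and variables do not carry over. Pictures are saved under pics/ and viewed, at most 10 in all, crops included, and the job is handed in when it is done.

```bash
ls; mkdir -p pics; python3 - <<'E'
from rig import env
import cv2
for n in("side","top"):
    i=env.get_image(n); cv2.imwrite(f"pics/{n}0.png",i["pixels"][:,:,::-1]); print(n,i["K"],i["distortion"],i["extrinsics"])
s=env.observe(); print(s)
E
```

```text
pics
rig.py
side [[499.30293673   0.         282.50146239]
 [  0.         499.30293673 210.87123035]
 [  0.           0.           1.        ]] [0.05051833 0.         0.         0.         0.        ] [[ 0.67282013 -0.73974074  0.00983395 -0.38190502]
 [-0.44315098 -0.41363407 -0.79531382  0.4170527 ]
 [ 0.59239369  0.53074522 -0.60611816  0.82689325]
 [ 0.          0.          0.          1.        ]]
top [[383.12222984   0.         285.85787757]
 [  0.         383.12222984 209.55043459]
 [  0.           0.           1.        ]] [-0.05125524  0.          0.          0.          0.        ] [[-0.00468023 -0.99994413  0.00947754  0.06276902]
 [-0.99259465  0.00349497 -0.12142345  0.61589812]
 [ 0.12138354 -0.00997564 -0.99255555  1.11869935]
 [ 0.          0.          0.          1.        ]]
{'time_s': 0.1, 'q': array([ 5.71067859e+01,  2.18371377e+01,  7.43780880e+01, -1.09662723e-03,
        8.38588584e+01, -1.23347194e+01]), 'qvel': array([ 0.06343135, -0.06426585, -0.12683884, -0.03588203, -0.03702533,
        0.00316981]), 'joint_efforts': array([ 4.34392132e-03, -4.49216330e+01, -2.31659174e+01, -1.16769352e-04,
        3.62976876e-03,  3.15679779e-05]), 'position': array([0.19300114, 0.51476374, 0.24178711]), 'tool_rot': array([[-9.36314801e-01,  3.51161107e-01, -6.86223272e-04],
       [ 3.51161683e-01,  9.36314195e-01, -1.09605625e-03],
       [ 2.57628265e-04, -1.26722901e-03, -9.99999164e-01]]), 'ft_force': array([-0.5577501 , -0.52715937, -0.10693836]), 'wrist_torque': array([ 0.00828743, -0.03413556,  0.035751  ]), 'gripper_force': 0.0, 'grip_width': 0.08504056085046388}
```
View pics/side0.png

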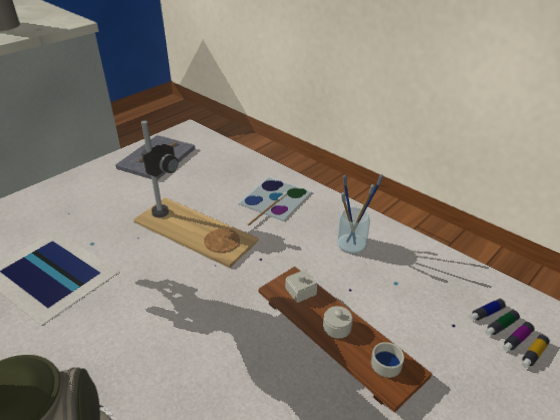

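View pics/top0.png

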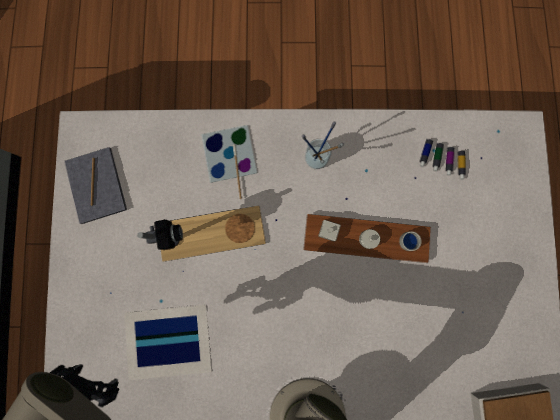

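The round lidded dish is in the middle of the rack, at about (338,322) in the side view and (370,239) in the top view. The cork disc is at about side (222,240) and top (241,229), and the lens at about side (171,163). I'll enlarge these.

```bash
python3 - <<'E'
import cv2,numpy as np
s=cv2.imread("pics/side0.png");t=cv2.imread("pics/top0.png")
def c(im,x,y,w,h,k):
    o=cv2.resize(im[y:y+h,x:x+w],None,fx=k,fy=k,interpolation=cv2.INTER_CUBIC)
    for i in range(0,w,10): cv2.line(o,(i*k,0),(i*k,6 if (x+i)%50 else 14),(0,0,255),1); 
    for j in range(0,h,10): cv2.line(o,(0,j*k),(6 if (y+j)%50 else 14,j*k),(0,0,255),1)
    cv2.putText(o,f"{x},{y}",(18,24),0,.45,(0,0,255),1)
    return o
a=np.hstack([c(t,200,200,80,60,5),c(t,330,210,80,60,5)])
b=np.hstack([c(s,130,140,80,60,5),c(s,300,290,80,60,5)])
cv2.imwrite("pics/m1.png",np.vstack([a,b]))
a=np.hstack([c(s,190,210,80,60,5),c(s,130,190,80,60,5)])
b=np.hstack([c(t,130,210,80,60,5),c(t,300,210,80,60,5)])
cv2.imwrite("pics/m2.png",np.vstack([a,b]))
E
```

View pics/m1.png

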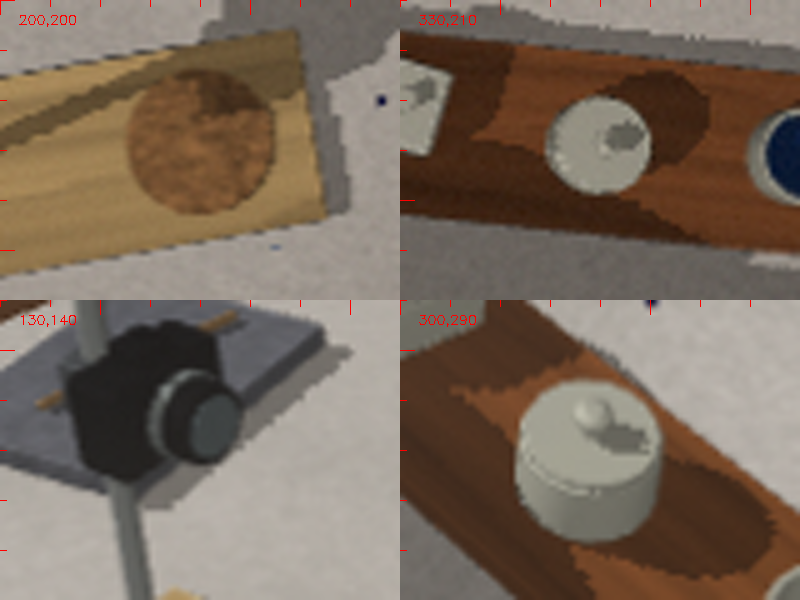

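View pics/m2.png

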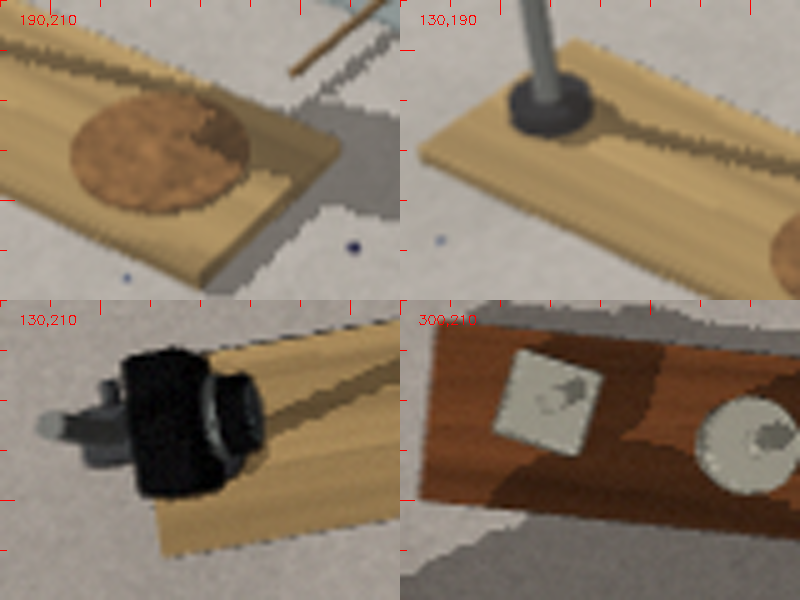

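Readings in raw pixels:
- **Cork:** top (240.2,228.2), side (222,240.4).
- **Dish outline:** top x 359–380.4, y 229.2–248.8; side x 323–352.4, bottom at y 338.4.
- **Lens glass:** side (173,165.4).
- **Post top:** top (140,235.2).

Next I'll solve for the positions.

```bash
cat >h.py <<'E'
import numpy as np,cv2
from rig import env
from scipy.optimize import least_squares as LS
I={n:env.get_image(n) for n in("side","top")}
def P(n,X):
    i=I[n];E=i["extrinsics"]
    return cv2.projectPoints(np.atleast_2d(X).astype(float),cv2.Rodrigues(E[:3,:3])[0],E[:3,3],i["K"],np.array(i["distortion"]))[0][:,0]
def back(n,uv,z):
    i=I[n];E=i["extrinsics"];r=cv2.undistortPoints(np.array([[uv]],float),i["K"],np.array(i["distortion"]))[0,0]
    d=E[:3,:3].T@np.r_[r,1];c=-E[:3,:3].T@E[:3,3];return c+d*(z-c[2])/d[2]
th=np.linspace(0,2*np.pi,120)
def cyl(x,y,z0,z1,r): return np.vstack([np.c_[x+r*np.cos(th),y+r*np.sin(th),0*th+z] for z in(z0,z1)])
def box(p): return np.r_[p.min(0),p.max(0)]
E
python3 - <<'E'
from h import *
for n,uv in(("top",(240.2,228.2)),("side",(222,240.4))): print("cork",n,back(n,uv,.015))
bt=np.array([359,229.2,380.4,248.8]); bs=np.array([323,0,352.4,338.4])
f=lambda p:(box(P("top",cyl(*p,.03,.062,.029)))-bt)
g=lambda p:(box(P("side",cyl(*p,.03,.062,.029)))-bs)[[0,2,3]]
for F in(f,g):
    r=LS(F,[.45,-.1]); print("dish",r.x,r.fun)
c=(back("top",(240.2,228.2),.015)+back("side",(222,240.4),.015))/2
post=back("top",(140,235.2),.282);print("post",post,"base",back("side",(159,211),.015),np.linalg.norm((post-c)[:2]))
print("side board corners",[back("side",u,.012)[:2] for u in((258.4,240),(229.8,265.5),(134,221))])
print("rack far edge",back("top",(305,214),.03),"->",back("top",(409,220.5),.03))
u=(post-c)[:2];u/=np.linalg.norm(u);l=c[:2]+.135*u
z=LS(lambda z:P("side",[*l,z[0]])[0]-[173,165.4],[.19]);print("u",u,"lens",l,z.x,z.fun)
print("lens front top view",P("top",[*l,z.x[0]]), "square dish",back("top",(309.5,231),.066))
s=env.observe();print(s["position"],s["tool_rot"])
E
```

```text
cork top [0.56193365 0.19984688 0.015     ]
cork side [0.56065915 0.19937736 0.015     ]
dish [ 0.52543615 -0.18872955] [-0.17930915 -0.18363625  0.17550703  0.18553162]
dish [ 0.52734483 -0.18636786] [-0.31083729  0.3033707  -0.01810395]
post [0.52634651 0.40779568 0.282     ] base [0.52740266 0.41354661 0.015     ] 0.2110968736720454
side board corners [array([0.62640949, 0.13601557]), array([0.51394312, 0.12067022]), array([0.45880017, 0.42923967])]
rack far edge [0.60323143 0.00215863 0.03      ] -> [ 0.58205268 -0.31543425  0.03      ]
u [-0.16556329  0.98619917] lens [0.53894535 0.33274901] [0.18909626] [ 0.26205985 -0.0383807 ]
lens front top view [[181.84709027 232.27677482]] square dish [ 0.54919875 -0.00831123  0.066     ]
[0.19303783 0.51483758 0.24195858] [[-9.36321498e-01  3.51143592e-01 -4.80199599e-04]
 [ 3.51143868e-01  9.36321229e-01 -7.34342858e-04]
 [ 1.91761290e-04 -8.56200149e-04 -9.99999615e-01]]
```

The views agree: dish about (0.5264,-0.1876), cork (0.5613,0.1996), lens height 0.189. The post sits 211 mm from the disc, against 210 mm given. Turn first so the jaws close across the rack, which is +73.2° about tool z.

The manual's scale: shifts go in units of 25 mm and turns go in units of 10 degrees. Converting my numbers, 8.13 degrees is 0.813.

Call:
step_hand(motion={"tx":[0, 0, 0, 0, 0, 0, 0, 0, 0, 0], "ty":[0, 0, 0, 0, 0, 0, 0, 0, 0, 0], "tz":[0, 0, 0, 0, 0, 0, 0, 0, 0, 0], "yaw":[0.813, 0.813, 0.813, 0.813, 0.813, 0.813, 0.813, 0.813, 0.813, 0], "jaw":[0.085, 0.085, 0.085, 0.085, 0.085, 0.085, 0.085, 0.085, 0.085, 0.085]}, squeeze=60)

```text
time_s: 1.2
position: [0.1931, 0.5149, 0.2421]
tool_rot: [[0.066, 0.998, -0.0], [0.998, -0.066, -0.0], [-0.0, -0.0, -1.0]]
ft_force: [0.1, -0.1, -0.3]
grip_width: 0.0849
gripper_force: 0.0
```

```bash
cat >d.py <<'E'
import sys,numpy as np
from rig import env
s=env.observe();t=np.array(eval(sys.argv[1]),float);R=s["tool_rot"]
print(s["time_s"],s["position"],"tilt/yaw",R[:,2],np.degrees(np.arctan2(R[1,1],R[0,1])),"delta tool",R.T@(t-s["position"]),s["q"].round(1))
E
python3 d.py '(.5264,-.1876,.24)'
```

```text
1.2 [0.19307103 0.51488418 0.2421461 ] tilt/yaw [-2.18693606e-04 -3.82393905e-04 -9.99999903e-01] -3.7960283630317475 delta tool [-0.67887414  0.37910585  0.00234183] [57.1 21.8 74.4 -0.  83.9 60.9]
```

In the tool's units: -0.034 m is -1.36, 0.019 m is 0.76.

Call:
step_hand(motion={"tx":[-1.36, -1.36, -1.36, -1.36, -1.36, -1.36, -1.36, -1.36, -1.36, -1.36], "ty":[0.76, 0.76, 0.76, 0.76, 0.76, 0.76, 0.76, 0.76, 0.76, 0.76], "tz":[0, 0, 0, 0, 0, 0, 0, 0, 0, 0], "yaw":[0, 0, 0, 0, 0, 0, 0, 0, 0, 0], "jaw":[0.085, 0.085, 0.085, 0.085, 0.085, 0.085, 0.085, 0.085, 0.085, 0.085]})

```text
time_s: 2.2
position: [0.361, 0.1618, 0.2425]
tool_rot: [[0.061, 0.998, 0.0], [0.998, -0.061, 0.0], [0.0, 0.0, -1.0]]
ft_force: [0.8, 0.9, -0.6]
grip_width: 0.085
gripper_force: 0.0
```

Call:
step_hand(motion={"tx":[-1.36, -1.36, -1.36, -1.36, -1.36, -1.36, -1.36, -1.36, -1.36, -1.36], "ty":[0.76, 0.76, 0.76, 0.76, 0.76, 0.76, 0.76, 0.76, 0.76, 0.76], "tz":[0, 0, 0, 0, 0, 0, 0, 0, 0, 0], "yaw":[0, 0, 0, 0, 0, 0, 0, 0, 0, 0], "jaw":[0.085, 0.085, 0.085, 0.085, 0.085, 0.085, 0.085, 0.085, 0.085, 0.085]})

```text
time_s: 3.2
position: [0.5285, -0.1899, 0.2422]
tool_rot: [[0.061, 0.998, -0.0], [0.998, -0.061, 0.0], [0.0, -0.0, -1.0]]
ft_force: [0.5, 0.1, -0.6]
grip_width: 0.0851
gripper_force: 0.0
```

Call:
step_hand(motion={"tx":[0, 0], "ty":[0, 0], "tz":[0, 0], "yaw":[0, 0], "jaw":[0.085, 0.085]})

```text
time_s: 3.4
position: [0.528, -0.1887, 0.2417]
tool_rot: [[0.063, 0.998, -0.001], [0.998, -0.063, 0.001], [0.001, -0.001, -1.0]]
ft_force: [-0.1, 0.8, 0.6]
grip_width: 0.0851
gripper_force: 0.0
```

```bash
python3 d.py '(.5264,-.1876,.046)'
```

```text
3.4 [ 0.528008   -0.18871144  0.24173627] tilt/yaw [-9.37292627e-04  7.54705791e-04 -9.99999276e-01] -3.6143681949074176 delta tool [ 0.00087199 -0.00148245  0.19573847] [-31.8  22.9  72.6   0.   84.5 -28.2]
```

In the tool's units: 0.03 m is 1.2, 0.02 m is 0.8.

Call:
step_hand(motion={"tx":[0.04, 0, 0, 0, 0, 0, 0, 0, 0, 0], "ty":[-0.06, 0, 0, 0, 0, 0, 0, 0, 0, 0], "tz":[1.2, 1.2, 1.2, 1.2, 1.2, 0.8, 0.4, 0, 0, 0], "yaw":[0, 0, 0, 0, 0, 0, 0, 0, 0, 0], "jaw":[0.085, 0.085, 0.085, 0.085, 0.085, 0.085, 0.085, 0.085, 0.068, 0.068]})

```text
time_s: 4.4
position: [0.5272, -0.1873, 0.0636]
tool_rot: [[0.064, 0.998, 0.002], [0.998, -0.064, -0.001], [-0.001, 0.002, -1.0]]
ft_force: [0.0, -0.7, -0.3]
grip_width: 0.0684
gripper_force: 0.0
```

```bash
python3 d.py '(.5264,-.1876,.046)'
python3 - <<'E'
from h import *
a=cv2.resize(I["side"]["pixels"][230:380,240:440,::-1],None,fx=4,fy=4,interpolation=cv2.INTER_CUBIC)
cv2.imwrite("pics/s2.png",a)
E
```

```text
4.4 [ 0.52717384 -0.18731393  0.0635941 ] tilt/yaw [ 0.00193559 -0.00118971 -0.99999742] -3.691680501411302 delta tool [-0.00031661 -0.00078915  0.01759289] [-31.7  33.6  87.1   0.   59.2 -28. ]
```

View pics/s2.png

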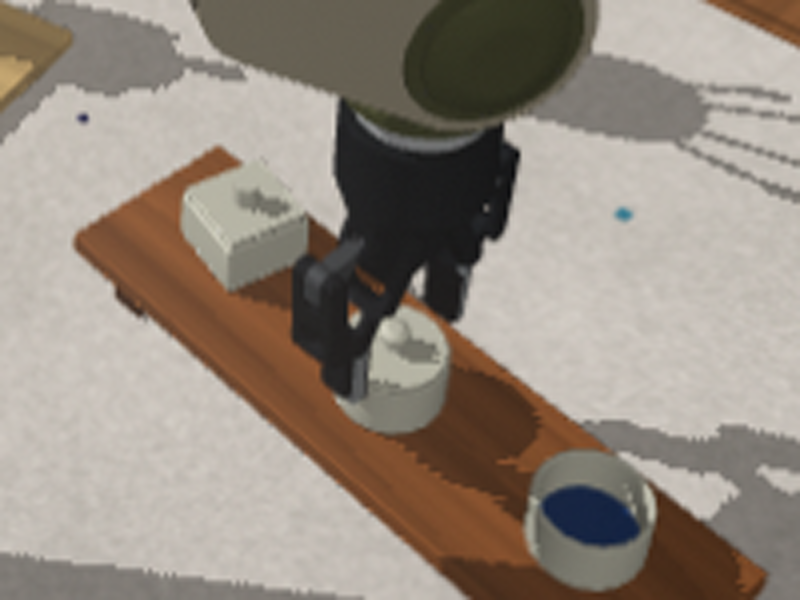

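The fingers straddle the dish cleanly, with the near fingertip at about (326,329). I'll estimate how high it is.

```bash
python3 - <<'E'
from h import *
for off in(.034,.038,.042):
  for z in (.045,.05,.055,.06): print(off,z,P("side",[.5272-off,-.1873+off*.064,z]).round(1))
E
```

```text
0.034 0.045 [[326.5 331.5]]
0.034 0.05 [[326.7 329.9]]
0.034 0.055 [[326.8 328.2]]
0.034 0.06 [[327.  326.5]]
0.038 0.045 [[325.2 332.6]]
0.038 0.05 [[325.3 331. ]]
0.038 0.055 [[325.5 329.3]]
0.038 0.06 [[325.6 327.7]]
0.042 0.045 [[323.8 333.8]]
0.042 0.05 [[324.  332.1]]
0.042 0.055 [[324.1 330.4]]
0.042 0.06 [[324.3 328.8]]
```

In the tool's units: 0.0085 m is 0.34, 0.008 m is 0.32.

Call:
step_hand(motion={"tx":[0, 0, 0, 0, 0, 0, 0, 0, 0], "ty":[-0.02, 0, 0, 0, 0, 0, 0, 0, 0], "tz":[0.32, 0.34, 0, 0, 0, 0, 0, 0, 0], "yaw":[0, 0, 0, 0, 0, 0, 0, 0, 0], "jaw":[0.068, 0.068, 0.068, 0.06, 0.055, 0.05, 0.05, 0.05, 0.05]}, squeeze=45)

```text
time_s: 5.5
position: [0.5263, -0.1873, 0.046]
tool_rot: [[0.065, 0.998, 0.0], [0.998, -0.065, -0.0], [-0.0, 0.0, -1.0]]
ft_force: [0.2, 0.6, 2.8]
grip_width: 0.0569
gripper_force: 48.3
```

```bash
python3 d.py '(.5613,.1996,.18)'
```

```text
5.5 [ 0.52629019 -0.18725353  0.04601399] tilt/yaw [ 3.49545276e-04 -2.54862657e-04 -9.99999906e-01] -3.724924571275795 delta tool [ 0.38827971  0.00985232 -0.13407235] [-31.7  35.   88.   -0.   56.9 -28. ]
```

In the tool's units: -0.022 m is -0.88, -0.02 m is -0.8.

Call:
step_hand(motion={"tx":[0, 0, 0, 0, 0, 0, 0, 0, 0, 0], "ty":[0, 0, 0, 0, 0, 0, 0, 0, 0, 0], "tz":[-0.16, -0.4, -0.64, -0.8, -0.88, -0.88, -0.88, -0.64, -0.32, -0.12], "yaw":[0, 0, 0, 0, 0, 0, 0, 0, 0, 0], "jaw":[0.05, 0.05, 0.05, 0.05, 0.05, 0.05, 0.05, 0.05, 0.05, 0.05]})

```text
time_s: 6.5
position: [0.5262, -0.1872, 0.1897]
tool_rot: [[0.065, 0.998, 0.001], [0.998, -0.065, -0.001], [-0.001, 0.001, -1.0]]
ft_force: [0.4, 0.3, -1.4]
grip_width: 0.0568
gripper_force: 48.1
```

Call:
step_hand(motion={"tx":[0, 0], "ty":[0, 0], "tz":[0, 0], "yaw":[0, 0], "jaw":[0.05, 0.05]})

```text
time_s: 6.7
position: [0.5259, -0.187, 0.188]
tool_rot: [[0.065, 0.998, -0.001], [0.998, -0.065, 0.001], [0.001, -0.001, -1.0]]
ft_force: [-0.0, 0.1, -0.3]
grip_width: 0.0568
gripper_force: 48.1
```

```bash
python3 d.py '(.5613,.1996,.189)'
python3 - <<'E'
from h import *
a=cv2.resize(I["side"]["pixels"][180:380,230:450,::-1],None,fx=3,fy=3,interpolation=cv2.INTER_CUBIC)
cv2.imwrite("pics/s3.png",a)
E
```

```text
6.7 [ 0.52588724 -0.18700511  0.18804576] tilt/yaw [-1.35800998e-03  7.93248956e-04 -9.99998763e-01] -3.7261817317182504 delta tool [ 0.38808983  0.01021173 -0.00069565] [-31.7  25.2  78.2  -0.   76.7 -28. ]
```

View pics/s3.png

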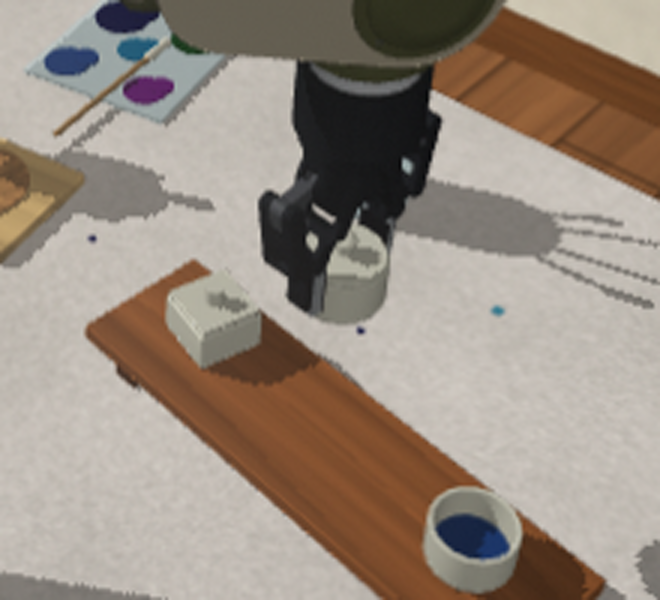

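The dish is held level with the lid seated, and the neighbours are undisturbed. Now carry it to the disc.

Call:
step_hand(motion={"tx":[0.24, 0.48, 0.72, 0.96, 1.04, 1.04, 1.04, 1.04, 1.04, 1.04], "ty":[0, 0.04, 0.04, 0.04, 0.04, 0.04, 0.04, 0.04, 0.04, 0.04], "tz":[0, 0, 0, 0, 0, 0, 0, 0, 0, 0], "yaw":[0, 0, 0, 0, 0, 0, 0, 0, 0, 0], "jaw":[0.05, 0.05, 0.05, 0.05, 0.05, 0.05, 0.05, 0.05, 0.05, 0.05]})

```text
time_s: 7.8
position: [0.5489, 0.0298, 0.1888]
tool_rot: [[0.064, 0.998, -0.0], [0.998, -0.064, 0.0], [0.0, -0.0, -1.0]]
ft_force: [0.8, -1.1, -2.2]
grip_width: 0.0568
gripper_force: 48.1
```

Call:
step_hand(motion={"tx":[1.04, 1.04, 1.04, 1.04, 0.88, 0.72, 0.56, 0.36, 0.16, 0.04], "ty":[0.04, 0, 0, 0, 0, 0, 0, 0, 0, 0], "tz":[0, 0, 0, 0, 0, 0, 0, 0, 0, 0], "yaw":[0, 0, 0, 0, 0, 0, 0, 0, 0, 0], "jaw":[0.05, 0.05, 0.05, 0.05, 0.05, 0.05, 0.05, 0.05, 0.05, 0.05]})

```text
time_s: 8.8
position: [0.5613, 0.1995, 0.1888]
tool_rot: [[0.065, 0.998, -0.0], [0.998, -0.065, -0.0], [-0.0, -0.0, -1.0]]
ft_force: [-0.1, -0.8, -1.5]
grip_width: 0.0566
gripper_force: 48.1
```

Call:
step_hand(motion={"tx":[0, 0, 0], "ty":[0, 0, 0], "tz":[0, 0, 0], "yaw":[0, 0, 0], "jaw":[0.05, 0.05, 0.05]})

```text
time_s: 9.1
position: [0.5615, 0.1989, 0.1889]
tool_rot: [[0.066, 0.998, 0.0], [0.998, -0.066, -0.0], [-0.0, 0.0, -1.0]]
ft_force: [0.2, -0.8, 0.8]
grip_width: 0.0571
gripper_force: 48.1
```

```bash
python3 d.py '(.5613,.1996,.189)'
python3 - <<'E'
from h import *
a=cv2.resize(I["side"]["pixels"][90:270,110:310,::-1],None,fx=4,fy=4,interpolation=cv2.INTER_CUBIC)[:600]
cv2.imwrite("pics/s4.png",cv2.resize(I["side"]["pixels"][100:250,110:310,::-1],None,fx=4,fy=4,interpolation=cv2.INTER_CUBIC))
cv2.imwrite("pics/t4.png",cv2.resize(I["top"]["pixels"][130:280,130:330,::-1],None,fx=4,fy=4,interpolation=cv2.INTER_CUBIC))
E
```

```text
9.1 [0.56145771 0.19885968 0.188878  ] tilt/yaw [ 4.11156594e-05 -5.63987093e-05 -9.99999998e-01] -3.7702562544499143 delta tool [ 0.00072834 -0.00020604 -0.00012205] [ 8.1 28.7 71.9 -0.  79.4 11.9]
```

View pics/s4.png

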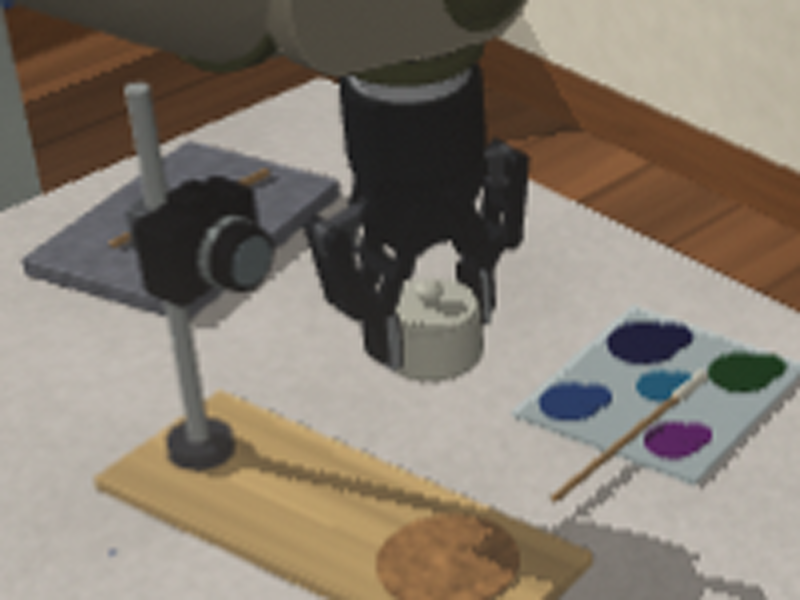

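The dish hangs over the disc, upright with its lid on and clear of the camera. Its bottom edge is at about pixel (218,195) and its right edge at x of about 231. I'll refine the lens and dish heights numerically.

```bash
python3 - <<'E'
from h import *
im=I["side"]["pixels"].astype(int)
m=im[155:176,158:184]
print("sum/3 lens region"); print((m.sum(2)//3))
b=box(P("side",cyl(.5614,.1989,.1729,.2049,.029)));print("pred dish box z_mid=.1889",b)
print("col bottom, gray at x=218", im[186:202,218].sum(1)//3, "row 183 x 224..236",im[183,224:237].sum(1)//3)
def ring(z,r,c=(.5389,.3327),u=(-.1656,.9862)):
    return np.c_[c[0]+r*np.cos(th)*u[1],c[1]-r*np.cos(th)*u[0],z+r*np.sin(th)]
for z in(.187,.189,.191): print(z,box(P("side",ring(z,.021))).round(1),box(P("side",ring(z,.016))).round(1))
E
```

```text
sum/3 lens region
[[ 32  30  29  30  30  39  65 101 114  83  56  49  45  46  51  42  62  98
  101 102 103 103 101  87  68  59]
 [ 31  30  30  31  39  65  84  83  67  43  34  32  33  34  37  33  52  86
   99 101 104 102  79  67  61  58]
 [ 31  30  29  49  99 126 100  56  37  33  32  33  33  31  29  30  34  51
   79 103 100  76  63  62  60  61]
 [ 30  31  31  61 117 129  79  38  33  33  34  33  31  31  31  32  34  31
   48  72  73  61  60  61  66  86]
 [ 31  31  42  71 110 108  52  35  34  33  34  32  30  35  47  59  59  54
   40  45  59  59  60  65  84 105]
 [ 31  32  62  90  91  70  37  36  35  35  34  31  42  59  62  65  65  64
   56  41  49  58  63  80 104 110]
 [ 31  34  67  93  75  44  36  35  36  35  31  47  68  66  66  66  65  65
   61  49  49  72  87 103 110 111]
 [ 32  50  78  87  65  37  34  36  35  34  35  53  67  66  66  66  66  66
   65  59  67 103 106 111 112 111]
 [ 32  52  80  81  56  34  34  35  36  33  48  69  66  66  66  65  66  66
   66  64  76 112 112 112 112 111]
 [ 32  51  79  79  52  33  33  35  34  36  55  73  66  66  66  65  65  66
   66  71  91 112 112 112 1
[... 926 characters left out ...]
 99 100 101 122 159 169 179
  178 178 177 177 177 179 179 179]
 [ 38  48  57  60  61  68  88 111 115 116 116 115 115 116 139 180 181 180
  180 179 179 178 177 175 175 178]
 [ 49  59  61  62  72  95 109 114 116 116 116 114 132 164 170 180 180 180
  181 181 180 177 177 176 177 178]]
pred dish box z_mid=.1889 [204.24154022 170.26610667 230.60889815 195.95734441]
col bottom, gray at x=218 [115 115 116 115 115 115 115 116 106 130 169 182 182 181 179 183] row 183 x 224..236 [110 106 101  98  92  89 105 178 176 175 176 177 178]
0.187 [167.2 157.7 179.4 174.4] [168.7 159.7 178.  172.5]
0.189 [167.1 157.  179.3 173.7] [168.6 159.  177.9 171.8]
0.191 [167.  156.3 179.2 173. ] [168.5 158.3 177.8 171.1]
```

View pics/t4.png

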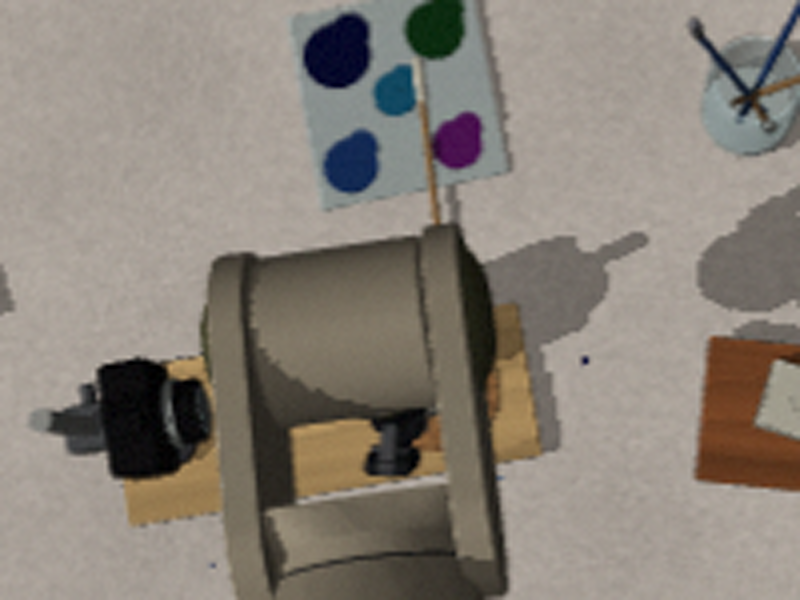

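Measured in the same camera, dish and lens heights agree within about 1 mm. The averaged disc centre is (0.5613,0.2000), so I'll trim by 1 mm, settle and hand in.

Call:
step_hand(motion={"tx":[0.04, 0, 0, 0, 0, 0, 0, 0], "ty":[0, 0, 0, 0, 0, 0, 0, 0], "tz":[0, 0, 0, 0, 0, 0, 0, 0], "yaw":[0, 0, 0, 0, 0, 0, 0, 0], "jaw":[0.05, 0.05, 0.05, 0.05, 0.05, 0.05, 0.05, 0.05]})

```text
time_s: 10.1
position: [0.5614, 0.2003, 0.1888]
tool_rot: [[0.065, 0.998, -0.0], [0.998, -0.065, -0.0], [-0.0, -0.0, -1.0]]
ft_force: [-0.3, 0.3, -1.9]
grip_width: 0.0571
gripper_force: 48.1
```

```bash
python3 -c "
from rig import env
print(env.close_job())"
```

```text
the job is handed in; nothing more can be done
None
```

I handed the job in at about 10 s of the 43 s allowed, with the lidded round dish held still and upright over the cork disc, its lid on and its middle level with the lens to about 1 mm by my own measurement; `close_job()` gave no verdict.

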